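# Close the twist-lock treat canister around its inner tin

### The arm

A 6-joint arm with a two-finger parallel gripper is mounted at the origin on the work surface. World frame = base frame: x ahead of the robot, y to its left, z up, the work surface at z = 0. Lengths are in m, angles in degrees, forces in N, time in s.
With the tool pointing down it reaches from about 0.35 to 0.875 m from the base axis. Payload 4.2 kg.
Tool frame: the origin (TCP) lies between the finger pads; the fingertips stand 25 mm ahead of it and the grasp point (between the pads) lies 6 mm ahead of it (r.tips_ahead is the distance from the TCP to the fingertips, in m); z points along the fingers, y is the direction in which the jaws open and shut (so a half turn about z gives the same grasp; the last joint's range is limited). The gripper opens to 87 mm and grips with 3 to 60 N. Pads are 19 mm wide; open, the fingers measure 117 mm over their backs; the gripper's body (75 mm by 190 mm) begins 51 mm behind the grasp point.
Start: joints at [89.244, 22.042, 0.453, 0, -68.411, -14.817], TCP at [0.168, 0.602, 0.248] pointing down, gripper open.
Joint ranges: [-179.83, 179.83], [-69.29, 118.12], [-61.27, 80.66], [-181.25, 117.63], [-171.15, -9.14], [-177.46, 177.46]. Speed limits (degrees/s): [159.86, 159.86, 180, 180, 180, 180].

### API

Orientations are given as a 3x3 rotation matrix whose columns are the frame's x, y, z axes.
In Python, from station import r, vision, finish_job gives the robot as it stands.
- The arm moves only by the shell command python3 -m jog 'ROWS'. ROWS is a JSON object of lists of equal length, an entry for each row: "rot": the turn, a rotation vector about the world's x, y, z in degrees, a list of three; "delta_pos": the shift along the world's x, y, z in mm, a list of three; "grip": the opening in per cent of the stroke, from 0 (shut) to 100 (fully open). A call has 1 to 10 rows; each row shifts and turns the commanded pose from where the row before left it; what a row does not reach is not made up. A row lasts 1/12 s, in which the tool goes at most 41.7 mm and 7.16 degrees, less where a joint would pass 70% of its speed; a pose out of reach is approached as far as the arm can. A call with a gripper value outside its range is refused whole. The fingers move at their own pace and stop on an object; the grip force is fixed at half the most. Time passes only in rows, so rows that do not move let the fingers close. It gives the time, the measured TCP pose, the force and the opening at its end, in the units of the state.
- r.sense(): the state, without advancing time (a new reading comes with each control period).
- vision.capture(name): name is "scene" or "top"; returns a dict with "frame" (384x512x3 uint8, red, green, blue), "K" (3x3 intrinsics, pixels), "xyz" and "orientation" of the camera in the world. Camera axes: x right, y up, looking along -z (the intrinsics and any distortion apply to the point x, -y, -z); pixel columns grow to the right and rows downward; lengths in m; the calibration is good to about 2 mm. A picture is of the moment at which its call begins. There is no depth.
- finish_job(): hands the job in, once; it reports no verdict.
The state is a dict: "time_s": time; "joints": joint angles; "joint_velocities": joint speeds; "effort": joint torques, N m; "tcp_pos": TCP position; "ee_rot": TCP orientation; "wrist_force": force on the tool from outside, world axes, zero at the start; "moment": the same for the moment, N m; "gripper_width": opening from 0.0 (shut) to 1.0 (fully open).
Only numpy, scipy, OpenCV 4.12 (cv2) and the standard library are available. Lean on these libraries where they do the work, as an engineer would, in place of code of your own. Each camera call takes 0.05 s, during which the arm holds its last target. There are 200 camera calls.

### The job

Pick up the canister's cap by its handle, lower it over the small tin standing in the leaning canister until its rim sits down on the shoulder all round, then turn it clockwise to the stop so that it is locked, and let go. The tin stays inside, and the bowl, jar, scoop and brush are left where they are.

Things in the scene. Friction and masses are not known exactly. Their poses are not given: they have to be found in the camera images.
- shoulder (a point): Metal canister, fixed in a wooden bin, leaning 27 deg, mouth towards the robot. Point: on its axis, centre of the shoulder where the cap's rim rests. z: along the axis, out of the mouth; y: level, to the robot's left; x: square to both, uphill, away from the robot. Diameter 77 mm below the shoulder; above it a neck, 63 mm wide up to z = 13 mm, then 59 mm to its end at 17 mm.
- lug (a point): One of the canister's two lugs, on its neck at the shoulder's +y side; the other is opposite at -y. Each is 20 deg wide about the axis, lies 7.5 to 11.5 mm above the shoulder and reaches out to radius 38.5 mm (flush with the canister below). Point: middle of the lug. Axes as shoulder.
- bin: Small wooden tilt-out bin that holds the canister, fixed on the counter, 105 x 130 mm, 72 mm high: no part is higher than the shoulder's centre. Origin on the counter straight below the shoulder's centre; z up, x away from the robot.
- tin_centre (a point): Small closed round white tin, 50 mm in diameter, 100 mm long, loose, standing in the canister (2 mm of slack all round). The point is its centre, z along its length. It sticks out of the canister, its top 36 mm past the shoulder along the axis.
- cap_rim (a point): Cap: hollow metal shell, about 0.16 kg, standing rim down on the counter; outside diameter 77 mm, inside 69 mm, inside depth 42 mm, flat top 46 mm above the rim. Point: centre of the lower rim; z: its axis, up; x: along the handle. Side play on the neck 3 mm all round. Locked (at the stop) its handle lies in line with the shoulder's x, or 2 deg past; either end may lead.
- slot (a point): One of two opposite L-shaped slots in the cap's skirt, which take the lugs (other at 180 deg). Point: middle of the slot's open way in, at the rim, 36 deg from the cap's x towards its y, radius 36.5 mm. Way in: 18 to 54 deg, 13.5 mm high; then it runs over a 4.5 mm lip to a stop at 102 deg; 3 mm of lift is free there.
- cap_handle (a point): Centre of the cap's handle, 61 mm above its rim: an upright wooden bar, 54 mm long (cap's x), 14 mm thick, 30 mm high (46 to 76 mm above the rim). To enter, it points 54 deg (give or take 7) counterclockwise, seen from above the cap, of the shoulder's x; from there turn about 54 to 56 deg clockwise about the canister's axis to the stop. Half a turn makes no difference.
- bowl: Red dog bowl, 150 mm in diameter, 52 mm high, loose; origin at the centre of its underside. Leave alone.
- jar_centre (a point): Clear jar with grey flip-top lid, 86 mm in diameter, 114 mm high, loose; its centre. Leave alone.
- scoop_centre (a point): Steel scoop, 157 mm long, 30 mm high, loose; middle of it, x from handle to cup. Leave alone.
- brush_centre (a point): Black brush, 190 mm long, 40 mm high, loose; its centre, x along it. Leave alone.
There are look-alikes about, which are no part of the job. Of the things like the part that bears tin_centre, leave any that is blue; of the rest the smaller one is meant. What is shaped like the part that bears cap_rim but purple is not meant.

How it is judged (in metres and radians):
On the way:
1. the cap is down on the shoulder around the tin, not yet turned to the stop (x of cap_rim in the frame of shoulder between -0.005 and 0.005 m and y of cap_rim in the frame of shoulder between -0.005 and 0.005 m and z of cap_rim in the frame of shoulder between -0.004 and 0.004 m and angle between the z axis of cap_rim and the z axis of shoulder, either way round below 0.09 rad and x of tin_centre in the frame of shoulder between -0.008 and 0.008 m and y of tin_centre in the frame of shoulder between -0.008 and 0.008 m and z of tin_centre in the frame of shoulder between -0.018 and -0.008 m and angle between the x axis of cap_rim and the x axis of shoulder, either way round above 0.5 rad), for 0.1 s.
At the end, for the whole second after the job is handed in: Cap on the shoulder (rim within 4 mm along the axis, 5 mm sideways, axes within 5 degrees), handle turned to within 12 degrees of the line of the lean (locked), at rest and let go; tin still standing inside (within 5 mm along the axis, 8 mm sideways) (x of cap_rim in the frame of shoulder between -0.005 and 0.005 m and y of cap_rim in the frame of shoulder between -0.005 and 0.005 m and z of cap_rim in the frame of shoulder between -0.004 and 0.004 m and angle between the z axis of cap_rim and the z axis of shoulder, either way round below 0.09 rad and x of tin_centre in the frame of shoulder between -0.008 and 0.008 m and y of tin_centre in the frame of shoulder between -0.008 and 0.008 m and z of tin_centre in the frame of shoulder between -0.018 and -0.008 m and angle between the x axis of cap_rim and the x axis of shoulder, either way round below 0.21 rad and linear speed of cap below 0.01 m/s); the robot touches nothing.
It fails at once if the bowl, jar, scoop or brush is moved more than 30 mm (distance of any of bowl, jar_centre, scoop_centre, brush_centre from where it was at the start of the episode above 0.03 m).
It also fails if it takes over 56 s, if anything falls off the work surface, if the arm or the gripper's body presses on something with over 40 N, if the wrist force passes 120 N, or if a joint passes its speed limit or range.

## Working session

There is one attempt and no reset: what is moved stays moved. The work goes in short steps, Python scripts to look and compute and a shell command to move; the robot and the scene stay as the last step left them, time stands still between calls to the robot, and variables do not carry over. Pictures are saved under pics/ and viewed, about 8 in all and at most 12, crops included, and the job is handed in when it is done.

```bash
mkdir -p pics; ls
python3 - <<'E'
from station import r,vision
import cv2,numpy as np
for n in("scene","top"):
    c=vision.capture(n);cv2.imwrite(f"pics/{n}0.png",c["frame"][:,:,::-1]);print(n,c["K"],c["xyz"],c["orientation"],c.keys())
a=cv2.imread("pics/scene0.png");b=cv2.imread("pics/top0.png")
s=r.sense();print(s["time_s"],s["ee_rot"],s["gripper_width"])
E
```

```text
pics
scene [[466.3692096    0.         255.24197973]
 [  0.         466.3692096  185.97734109]
 [  0.           0.           1.        ]] [1.37144716 0.37293222 1.0080979 ] [[-0.4363706  -0.64962599  0.62254861]
 [ 0.89974864 -0.31062718  0.30653409]
 [-0.00575199  0.69389972  0.72004867]] dict_keys(['frame', 'K', 'xyz', 'orientation'])
top [[354.00323959   0.         253.99406827]
 [  0.         354.00323959 190.54710826]
 [  0.           0.           1.        ]] [ 0.45776829 -0.00835361  0.96603643] [[ 0.00204468  0.9898715  -0.14195153]
 [-0.99947724 -0.00255725 -0.03222903]
 [-0.0322656   0.14194322  0.9893488 ]] dict_keys(['frame', 'K', 'xyz', 'orientation'])
0.1 [[ 9.63243573e-01 -2.68629149e-01 -4.46372585e-04]
 [-2.68629508e-01 -9.63241717e-01 -1.89276800e-03]
 [ 7.84879618e-05  1.94310546e-03 -9.99998109e-01]] 0.9959162691162867
```

View pics/scene0.png

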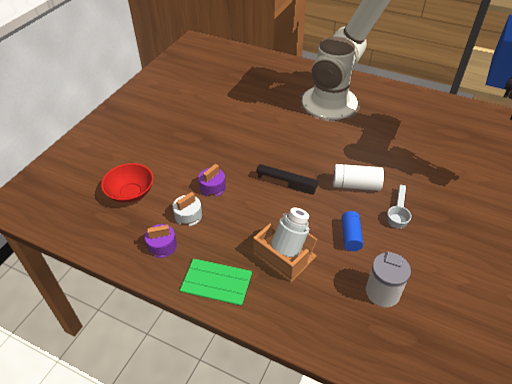

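View pics/top0.png

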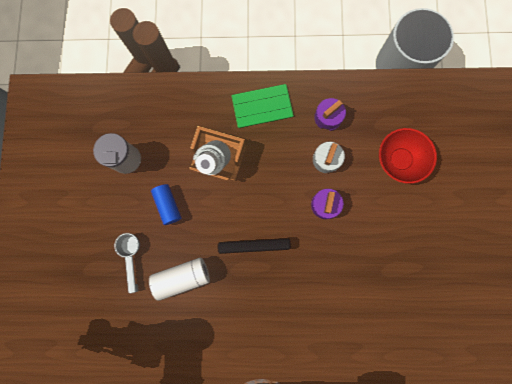

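Scene: cap candidates in the top view are the white/metal cap (329,156) and two purple ones (330,113) and (327,203). I choose the metal one. Tin candidates are the one in the canister (210,160), blue (165,203) and the big white one (180,278). I choose the one in the canister. Next, close crops.

Run:
```python
import cv2,numpy as np
a=cv2.imread("pics/scene0.png");b=cv2.imread("pics/top0.png")
def c(i,x,y,w=50,h=38): return cv2.resize(i[y-h:y+h,x-w:x+w],(400,300),interpolation=cv2.INTER_NEAREST)
cv2.imwrite("pics/crop1.png",np.vstack([np.hstack([c(b,215,155),c(b,329,156)]),np.hstack([c(a,288,240),c(a,188,208)])]))
```

```text
(no output)
```

View pics/crop1.png

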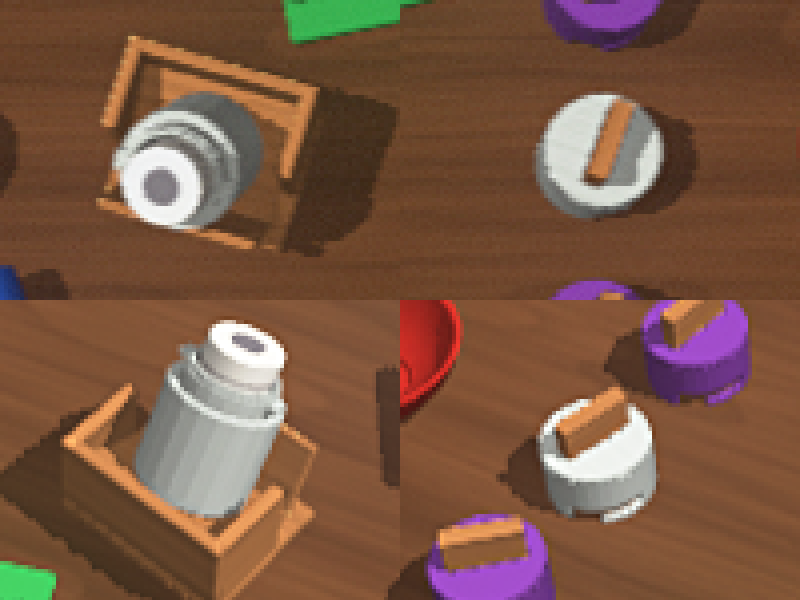

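The crops show the metal cap with an orange handle at about -17° yaw. The canister has the white tin with a grey dot, with the bin yawed about -15.7°. Now subpixel measurement by masks.

```bash
cat > h.py <<'E'
import cv2,numpy as np
from station import r,vision
def ray(c,u,v):
    K=np.array(c["K"]);d=np.array([(u-K[0,2])/K[0,0],-(v-K[1,2])/K[1,1],-1.]);d=np.array(c["orientation"])@d
    return np.array(c["xyz"]),d/np.linalg.norm(d)
def plane(c,u,v,z):
    o,d=ray(c,u,v);return o+d*(z-o[2])/d[2]
def proj(c,P):
    q=np.array(c["orientation"]).T@(np.array(P)-c["xyz"]);K=np.array(c["K"]);return np.array([K[0,2]+K[0,0]*q[0]/-q[2],K[1,2]-K[1,1]*q[1]/-q[2]])
def tri(c1,p1,c2,p2):
    o1,d1=ray(c1,*p1);o2,d2=ray(c2,*p2)
    t=np.linalg.lstsq(np.array([d1,-d2]).T,o2-o1,rcond=None)[0]
    A,B=o1+t[0]*d1,o2+t[1]*d2;return (A+B)/2,np.linalg.norm(A-B)
def blobs(m,box,amin=8):
    x0,y0,x1,y1=box;k=np.zeros_like(m);k[y0:y1,x0:x1]=m[y0:y1,x0:x1]
    n,l,s,ce=cv2.connectedComponentsWithStats(k)
    return [(s[i,4],ce[i].round(2),l==i) for i in range(1,n) if s[i,4]>=amin]
E
python3 - <<'E'
from h import *
T=vision.capture("top");S=vision.capture("scene")
for n,c,tb,cb in(("top",T,(195,140,235,178),(310,138,350,175)),("scene",S,(275,200,315,235),(170,190,206,228))):
    hsv=cv2.cvtColor(c["frame"],cv2.COLOR_RGB2HSV).astype(int);H,Sa,V=hsv[...,0],hsv[...,1],hsv[...,2]
    w=((Sa<25)&(V>215)).astype(np.uint8)
    print(n,"white tin",[b[:2] for b in blobs(w,tb)]," cap white",[b[:2] for b in blobs(w,cb)])
    o=((Sa>110)&(H<20)&(V>120)).astype(np.uint8)
    for a,ce,m in blobs(o,cb):
        print(" handle",a,ce,"V pct",np.percentile(V[m],[5,20,40,60,80,95]),cv2.minAreaRect(np.argwhere(m)[:,::-1].astype(np.float32)))
    u,v=(210,160) if n=="top" else (298,215)
    print(V[v-12:v+14:1,u-14:u+14])
E
```

```text
top white tin [(np.int32(49), array([206.57, 148.2 ])), (np.int32(224), array([204.54, 163.22]))]  cap white [(np.int32(286), array([325.92, 155.99]))]
 handle 108 [331.06 152.9 ] V pct [154.35 168.4  187.8  192.   196.   201.  ] ((331.0565490722656, 152.84161376953125), (5.381381988525391, 19.97838020324707), 19.653823852539062)
[[ 72  84 124 184 222 231 233 203 174 164 141 137 135 121 114 124 135 163
  206 225 227 203 159 108  90  90  92  93]
 [ 74 121 186 220 224 197 179 180 168 152 170 189 191 187 179 151 110  98
  119 184 219 222 203 161 109  86  88  91]
 [ 86 168 231 229 220 205 205 211 210 220 207 192 207 208 172 155 170 147
  105  96 123 197 234 224 171  98  88  90]
 [139 200 222 221 222 220 188 153 129 108 109 107 115 130 168 203 195 164
  163 141  93 110 183 226 209 148  95  89]
 [177 223 223 221 200 147  91  77 105 126 128 121 118 122 127 144 172 186
  180 190 165  96 113 183 219 191 134  90]
 [200 224 223 187 122  87 103 128 146 142 137 126 121 113  98 103 119 137
  182 187 168 140  95 112 146 187 179 112]
 [176 209 199 139  98 145 198 236 243 231 201 175 148 123 109 102 
[... 5129 characters left out ...]
113 121 121 133 162 158 160 177 194 205 216 205 194 190 188 198 195 214
  214 212 205 188 153 202 182 131 137 139]
 [110 115 123 138 145 148 164 183 187 186 195 210 212 214 209 209 197 195
  193 196 199 159 160 211 180 134 137 140]
 [198 147 122 143 146 146 154 179 188 189 188 190 189 206 215 226 230 221
  208 225 229 195 193 213 163 133 139 142]
 [243 218 157 139 142 147 159 165 168 182 189 185 191 198 191 201 203 206
  195 209 211 211 205 205 161 127 135 140]
 [197 235 225 183 150 144 164 166 166 167 173 181 192 198 192 201 197 203
  194 201 205 211 214 231 205 119 131 135]
 [145 183 222 231 212 169 158 162 165 167 180 179 181 179 187 196 199 203
  195 202 193 199 236 247 243 158 130 132]]
```

Run:
```python
from h import *
T=vision.capture("top");S=vision.capture("scene")
def dot(c,x0,x1,y0,y1,hi):
    V=c["frame"].max(2).astype(float)[y0:y1,x0:x1];w=np.clip(hi-V,0,None)/110;w[w<.08]=0
    yy,xx=np.mgrid[y0:y1,x0:x1];return np.array([(w*xx).sum(),(w*yy).sum()])/w.sum()
dt=dot(T,200,211,158,170,242);ds=dot(S,295,306,209,217,254)
P,e=tri(T,dt,S,ds);print("tin top dot",dt,ds,P,e)
hs=cv2.cvtColor(T["frame"],cv2.COLOR_RGB2HSV).astype(int)
o=((hs[...,1]>110)&(hs[...,0]<20)&(hs[...,2]>165)).astype(np.uint8)
# bin top edges in top view
for a,ce,m in blobs(o,(185,120,250,185)):
    p=np.argwhere(m)[:,::-1];q=np.array([plane(T,u,v,.072)[:2] for u,v in p])
    (cx,cy),(w,h),an=cv2.minAreaRect((q*1000).astype(np.float32))
    print("binblob",a,ce,(cx,cy),(w,h),an)
# back edge: first orange pixel in each column
pts=[]
for u in range(200,242):
    v=np.argwhere(o[120:150,u])
    if len(v):pts.append(plane(T,u,120+v[0,0],.072)[:2])
pts=np.array(pts);l=cv2.fitLine(pts.astype(np.float32),cv2.DIST_HUBER,0,.001,.001).ravel();print("back edge dir",l,np.degrees(np.arctan2(-l[0]*np.sign(l[1]),abs(l[1]))))
# handle
for n,c,box,z in(("top",T,(318,138,345,172),.076),("scene",S,(172,188,204,212),.076)):
    f=c["frame"].astype(int);hv=cv2.cvtColor(c["frame"],cv2.COLOR_RGB2HSV).astype(int)
    for th in(150,175,190):
        m=((hv[...,1]>100)&(hv[...,0]<20)&(hv[...,2]>th)).astype(np.uint8)
        for a,ce,k in blobs(m,box,15):
            p=np.argwhere(k)[:,::-1];q=np.array([plane(c,u,v,z)[:2] for u,v in p])*1000
            print(n,th,a,ce,q.mean(0),cv2.minAreaRect(q.astype(np.float32)), np.degrees(cv2.fitLine(q.astype(np.float32),cv2.DIST_L2,0,.01,.01).ravel()[:2]@[[0],[0]]) if 0 else cv2.fitLine(q.astype(np.float32),cv2.DIST_L2,0,.01,.01).ravel()[:2])
```

```text
tin top dot [204.79453888 163.80698702] [300.32352941 211.89149058] [0.64367021 0.13860983 0.12914558] 0.00022501425904695644
binblob 418 [219.02 139.33] (711.53076171875, 118.55337524414062) (128.08238220214844, 62.92750930786133) 73.33818817138672
binblob 18 [193.78 169.06] (642.8214721679688, 176.34271240234375) (23.423938751220703, 4.954909324645996) 71.27110290527344
binblob 29 [220.48 176.97] (622.7530517578125, 110.72339630126953) (42.86430358886719, 5.047567367553711) 75.63468933105469
back edge dir [0.29614598 0.9551427  0.7397605  0.10904839] -17.226267
top 150 105 [331.18 152.78] [ 682.74650406 -177.04785676] ((683.3623657226562, -177.11666870117188), (13.6139497756958, 52.53651809692383), 69.16128540039062) [ 0.932996   -0.35988683]
top 175 76 [331.37 152.53] [ 683.41171087 -177.54445849] ((683.3258666992188, -177.466064453125), (9.548637390136719, 50.928470611572266), 69.0700912475586) [ 0.9330567  -0.35972938]
top 190 51 [331.25 153.98] [ 679.58955676 -177.14583197] ((683.1062622070312, -178.24111938476562), (7.998197555541992, 50.937469482421875), 67.322509765625) [ 0.9153825 -0.4025852]
scene 150 131 [186.21 199.26] [ 690.88298581 -170.56682031] ((693.319091796875, -169.29415893554688), (33.6322135925293, 59.80571365356445), 70.0740737915039) [ 0.9868346  -0.16173273]
scene 175 75 [185.55 197.44] [ 685.98132442 -175.68711344] ((686.018798828125, -175.68907165527344), (14.546472549438477, 50.48643112182617), 70.47057342529297) [ 0.9427714 -0.3334399]
scene 190 67 [185.37 197.36] [ 685.92654726 -176.26939949] ((685.775390625, -176.28564453125), (14.069694519042969, 50.137977600097656), 67.96660614013672) [ 0.9380126 -0.3466011]
```

```bash
cat >> h.py <<'E'
def frame(yaw,lean=27):
    a,l=np.radians(yaw),np.radians(lean);xh=np.array([np.cos(a),np.sin(a),0]);z=-np.sin(l)*xh+[0,0,np.cos(l)];y=np.array([-np.sin(a),np.cos(a),0])
    return np.array([np.cross(y,z),y,z]).T
def circ(O,R,rad,h,a0=0,a1=360):
    t=np.radians(np.linspace(a0,a1,60));return O+(R@np.array([rad*np.cos(t),rad*np.sin(t),0*t+h])).T
def over(c,u,v,curves,w=28,h=21,s=14):
    im=cv2.resize(c["frame"][v-h:v+h,u-w:u+w,::-1],None,fx=s,fy=s,interpolation=cv2.INTER_CUBIC)
    for P,col in curves:
        q=np.array([(proj(c,p)-[u-w,v-h]+.5)*s for p in P]);cv2.polylines(im,[q.round().astype(np.int32)],False,col,1)
    return im
E
python3 - <<'E'
from h import *
T=vision.capture("top");S=vision.capture("scene")
R=frame(-17);P=np.array([.64367,.13861,.12915]);O=P-.036*R[:,2]
print(O,R)
G=(0,255,0);M=(255,0,255);cy=(0,0,255)
cu=[(circ(O,R,.0385,0),G),(circ(O,R,.0295,.017),M),(circ(O,R,.025,.036),cy)]
for a in(90,270):cu.append((np.vstack([circ(O,R,.0385,.0115,a-10,a+10),circ(O,R,.0385,.0075,a+10,a-10)]),(255,0,0)))
for s in(1,-1):cu.append((np.array([O+R@[0,s*.0385,0],O+R@[0,s*.0385,-.06]]),G))
Hc=np.array([.6845,-.1765,0]);Rc=frame(-20.5,0)
cc=[(circ(Hc,Rc,.0385,.046),G),(circ(Hc,Rc,.0385,0),M),([Hc+Rc@[a*.027,b*.007,.076] for a,b in((1,1),(1,-1),(-1,-1),(-1,1),(1,1))],(255,0,0))]
f=lambda i:cv2.resize(i,(400,300),interpolation=cv2.INTER_AREA)
im=np.vstack([np.hstack([over(T,210,158,cu,w=24,h=18,s=16)[:,:],over(T,329,155,cc,w=24,h=18,s=16)]),np.hstack([over(S,295,225,cu,w=24,h=18,s=16),over(S,188,207,cc,w=24,h=18,s=16)])])
cv2.imwrite("pics/ov1.png",cv2.resize(im,(800,600),interpolation=cv2.INTER_AREA))
E
```

```text
[0.65929952 0.13383158 0.09707377] [[ 0.85207378  0.2923717  -0.43415327]
 [-0.2605051   0.95630476  0.13273398]
 [ 0.4539905   0.          0.89100652]]
```

View pics/ov1.png

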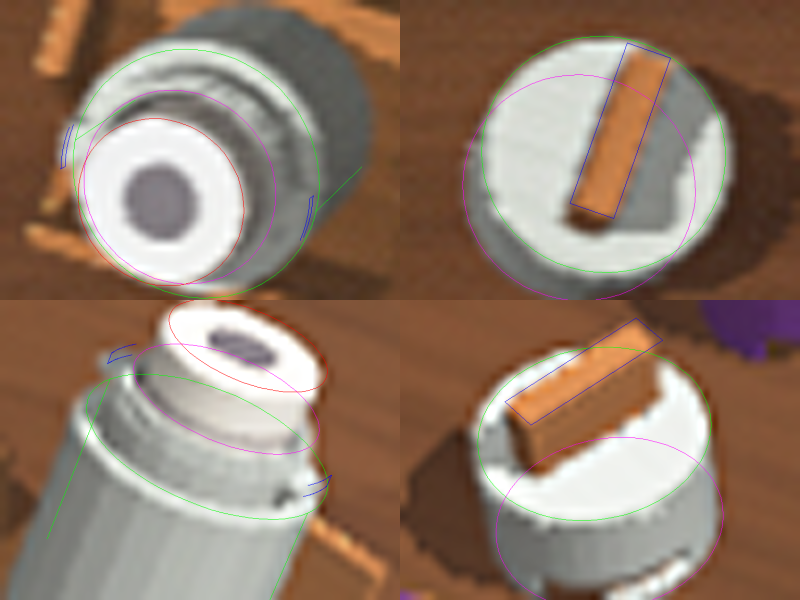

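The overlay shows the cap fitting to about 1 mm. The true shoulder is about 1.7 mm uphill of the tin-based estimate, which is the tin's slack, so I use O≈(.661,.134,.098), yaw -17°. The cap handle is at (.6845,-.1765), yaw -20.5°. Moving now.

```bash
python3 -m jog '{"delta_pos":[[22.5,-33.8,0],[22.5,-33.8,0],[22.5,-33.8,0],[22.5,-33.8,0],[22.5,-33.8,0],[22.5,-33.8,0],[22.5,-33.8,0],[22.5,-33.8,0],[22.5,-33.8,0],[22.5,-33.8,0]],"rot":[[0,0,-4.9],[0,0,0],[0,0,0],[0,0,0],[0,0,0],[0,0,0],[0,0,0],[0,0,0],[0,0,0],[0,0,0]],"grip":[100,100,100,100,100,100,100,100,100,100]}'
python3 -m jog '{"delta_pos":[[22.5,-33.8,0],[22.5,-33.8,0],[22.5,-33.8,0],[22.5,-33.8,0],[22.5,-33.8,0],[22.5,-33.8,0],[22.5,-33.8,0],[22.5,-33.8,0],[22.5,-33.8,0],[22.5,-33.8,0]],"rot":[[0,0,0],[0,0,0],[0,0,0],[0,0,0],[0,0,0],[0,0,0],[0,0,0],[0,0,0],[0,0,0],[0,0,0]],"grip":[100,100,100,100,100,100,100,100,100,100]}'
python3 -m jog '{"delta_pos":[[22.5,-33.8,-20],[22.5,-33.8,-20],[21.5,-34.9,0],[0,0,-30],[0,0,-30],[0,0,0]],"rot":[[0,0,0],[0,0,0],[0,0,0],[0,0,0],[0,0,0],[0,0,0]],"grip":[100,100,100,100,100,100]}'
```

```text
time_s: 1.23
tcp_pos: [0.3934, 0.2623, 0.248]
ee_rot: [[0.937, -0.349, 0.001], [-0.349, -0.937, 0.001], [0.0, -0.001, -1.0]]
wrist_force: [1.8, 1.4, 0.4]
gripper_width: 0.998
time_s: 2.07
tcp_pos: [0.6186, -0.0759, 0.2477]
ee_rot: [[0.937, -0.35, 0.0], [-0.35, -0.937, 0.0], [0.0, -0.0, -1.0]]
wrist_force: [-0.2, 0.9, 0.3]
gripper_width: 0.999
time_s: 2.57
tcp_pos: [0.6767, -0.1713, 0.1428]
ee_rot: [[0.936, -0.353, -0.014], [-0.353, -0.936, 0.003], [-0.014, 0.002, -1.0]]
wrist_force: [-1.5, 0.3, -2.2]
gripper_width: 0.996
```

```bash
python3 -m jog '{"delta_pos":[[0,0,0],[0,0,0],[0,0,0]],"rot":[[0,0,0],[0,0,0],[0,0,0]],"grip":[100,100,100]}'
```

```text
time_s: 2.82
tcp_pos: [0.6821, -0.1708, 0.1537]
ee_rot: [[0.937, -0.349, 0.005], [-0.349, -0.937, -0.001], [0.005, -0.001, -1.0]]
wrist_force: [1.2, 0.2, 1.2]
gripper_width: 0.999
```

```bash
python3 -m jog '{"delta_pos":[[2.5,-5.5,-10],[0,0,-18],[0,0,-15],[0,0,-10],[0,0,0],[0,0,0],[0,0,0]],"rot":[[0,0,0],[0,0,0],[0,0,0],[0,0,0],[0,0,0],[0,0,0],[0,0,0]],"grip":[100,100,100,100,100,100,100]}'
```

```text
time_s: 3.4
tcp_pos: [0.6841, -0.1767, 0.099]
ee_rot: [[0.937, -0.349, 0.002], [-0.349, -0.937, -0.001], [0.002, -0.0, -1.0]]
wrist_force: [0.6, -0.5, 0.1]
gripper_width: 1.001
```

Positioned over the handle; descend 23 mm and close.

```bash
python3 -m jog '{"delta_pos":[[0,0,-12],[0,0,-10],[0,0,0],[0,0,0],[0,0,0],[0,0,0],[0,0,0],[0,0,0],[0,0,0],[0,0,0]],"rot":[[0,0,0],[0,0,0],[0,0,0],[0,0,0],[0,0,0],[0,0,0],[0,0,0],[0,0,0],[0,0,0],[0,0,0]],"grip":[100,100,100,60,30,0,0,0,0,0]}'
python3 -m jog '{"delta_pos":[[0,0,0],[0,0,0],[0,0,0],[0,0,0]],"rot":[[0,0,0],[0,0,0],[0,0,0],[0,0,0]],"grip":[0,0,0,0]}'
```

```text
time_s: 4.23
tcp_pos: [0.6833, -0.1766, 0.0759]
ee_rot: [[0.937, -0.35, 0.0], [-0.35, -0.937, -0.0], [0.0, -0.0, -1.0]]
wrist_force: [0.2, -0.0, -0.3]
gripper_width: 0.551
time_s: 4.57
tcp_pos: [0.6832, -0.1766, 0.0757]
ee_rot: [[0.937, -0.35, -0.0], [-0.35, -0.937, 0.0], [-0.0, 0.0, -1.0]]
wrist_force: [-1.0, 0.2, -0.5]
gripper_width: 0.246
```

```bash
python3 -m jog '{"delta_pos":[[0,0,0],[0,0,0],[0,0,0],[0,0,0]],"rot":[[0,0,0],[0,0,0],[0,0,0],[0,0,0]],"grip":[0,0,0,0]}'
cat >> h.py <<'E'
from scipy.spatial.transform import Rotation as Ro
O0=np.array([.6609,.1339,.0979]);R0=frame(-17)
def togo(O,R,ang,hz,off=(0,0,0),h=.0757):
    "shift mm and rotvec deg to bring rim centre to R-frame (0,0,hz), handle at ang deg"
    s=r.sense();E=np.array(s["ee_rot"]);a=np.radians(ang)
    C=R@Ro.from_euler("z",a).as_matrix()          # cap frame
    Tt=C@np.diag([1,-1,-1])                        # tool frame
    rim=O+R[:,2]*hz; tcp=rim+C@(np.array([0,0,h])-np.array(off))
    return (tcp-s["tcp_pos"])*1000,Ro.from_matrix(Tt@E.T).as_rotvec(degrees=True)
E
python3 - <<'E'
from h import *
s=r.sense();print(s["joints"],s["gripper_width"],s["tcp_pos"])
print(togo(O0,R0,54,.08))
E
```

```text
time_s: 4.9
tcp_pos: [0.6831, -0.1768, 0.0758]
ee_rot: [[0.937, -0.35, -0.0], [-0.35, -0.937, -0.0], [-0.0, 0.0, -1.0]]
wrist_force: [-0.3, -0.5, 0.3]
gripper_width: 0.158
[-1.41469477e+00  3.78946243e+01  1.68239429e+00  1.11628634e-02
 -5.37946886e+01  7.09309842e+01] 0.15779027895445277 [ 0.68311916 -0.17676336  0.07575916]
(array([-89.8168217 , 331.33004147, 160.87055441]), array([-20.14708822, -19.64747114,  56.3756474 ]))
```

```bash
python3 -m jog '{"delta_pos":[[0,0,15],[0,0,25],[0,0,25],[0,0,15],[0,0,10],[0,0,0]],"rot":[[0,0,0],[0,0,0],[0,0,0],[0,0,0],[0,0,0],[0,0,0]],"grip":[0,0,0,0,0,0]}'
python3 -m jog '{"delta_pos":[[-5,15,7],[-9,30,7],[-9,36,7],[-9,38,7],[-9,38,7],[-9,38,7],[-9,38,7],[-9,38,7],[-9,36,7],[-9,15,7]],"rot":[[-2,-1.95,5.65],[-2,-1.95,5.65],[-2,-1.95,5.65],[-2,-1.95,5.65],[-2,-1.95,5.65],[-2,-1.95,5.65],[-2,-1.95,5.65],[-2,-1.95,5.65],[-2,-1.95,5.65],[-2,-1.95,5.65]],"grip":[0,0,0,0,0,0,0,0,0,0]}'
python3 -m jog '{"delta_pos":[[-4,10,0],[0,0,0],[0,0,0],[0,0,0],[0,0,0]],"rot":[[0,0,0],[0,0,0],[0,0,0],[0,0,0],[0,0,0]],"grip":[0,0,0,0,0]}'
python3 - <<'E'
from h import *
print(togo(O0,R0,54,.08),r.sense()["joints"])
E
```

```text
time_s: 5.4
tcp_pos: [0.6842, -0.1766, 0.1681]
ee_rot: [[0.937, -0.35, 0.004], [-0.35, -0.937, -0.0], [0.004, -0.001, -1.0]]
wrist_force: [0.8, -0.6, -1.2]
gripper_width: 0.158
time_s: 6.23
tcp_pos: [0.5962, 0.1499, 0.2345]
ee_rot: [[0.731, 0.528, 0.433], [0.63, -0.766, -0.128], [0.264, 0.366, -0.892]]
wrist_force: [0.5, -0.4, -0.9]
gripper_width: 0.161
time_s: 6.65
tcp_pos: [0.5937, 0.1545, 0.2351]
ee_rot: [[0.739, 0.519, 0.43], [0.62, -0.774, -0.132], [0.264, 0.364, -0.893]]
wrist_force: [-0.0, 0.6, -1.0]
gripper_width: 0.161
(array([-0.41237797,  0.10950337,  1.55738048]), array([-0.04671283, -0.27378939,  0.05362615])) [ 36.17431959  12.70620255 -31.98034193  38.95149014 -34.9962784
  60.41307139]
```

Held and in approach pose. Look with the overlay of predicted cap (from TCP) and canister.

```bash
cat > look.py <<'E'
import sys
from h import *
def curves(O,R,off):
    s=r.sense();E=np.array(s["ee_rot"]);C=E@np.diag([1,-1,-1]);rim=np.array(s["tcp_pos"])-C@(np.array([0,0,.0757])-np.array(off))
    G=(0,255,0);M=(255,0,255)
    cu=[(circ(O,R,.0385,0),G),(circ(O,R,.0295,.017),M)]
    for a in(90,270):cu.append((np.vstack([circ(O,R,.0385,.0115,a-10,a+10),circ(O,R,.0385,.0075,a+10,a-10)]),(255,0,0)))
    cu+=[(circ(rim,C,.0385,0),(255,255,0)),(circ(rim,C,.0385,.046),(255,255,0))]
    for a in(36,216):cu.append((np.vstack([circ(rim,C,.0385,0,a-18,a-18),circ(rim,C,.0385,.0135,a-18,a+18),circ(rim,C,.0385,0,a+18,a+18)]),(0,0,255)))
    print("rim in shoulder mm",R.T@(rim-O)*1000)
    return cu
def look(name,O,R,off,tc,sc,w=30,h=45):
    T=vision.capture("top");S=vision.capture("scene");cu=curves(O,R,off)
    im=np.hstack([over(T,*tc,cu,w=w,h=h,s=13),over(S,*sc,cu,w=w,h=h,s=13)])
    cv2.imwrite(name,cv2.resize(im,(800,600),interpolation=cv2.INTER_AREA))
E
python3 - <<'E'
from look import *
look("pics/l1.png",O0,R0,(0,0,0),(205,160),(298,210),w=30,h=45)
E
```

```text
rim in shoulder mm [-5.93655457e-01 -1.49357095e-02  7.86196621e+01]
```

View pics/l1.png

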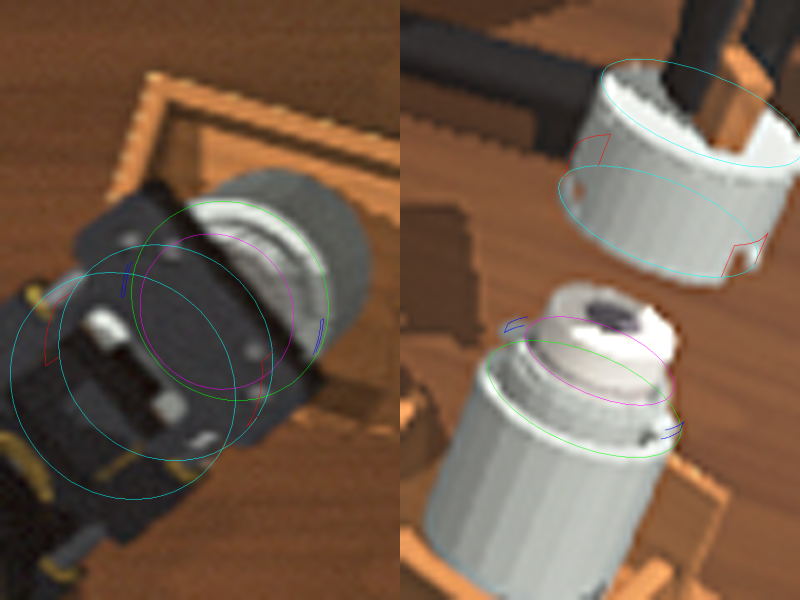

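```bash
cat > edge.py <<'E'
from h import *
from scipy.ndimage import map_coordinates
def resid(c,P,Cn,sgn,rng=3.5):
    "P predicted curve pts, Cn centre; subpixel strongest edge along outward normal, sgn=+1 bright inside"
    g=cv2.GaussianBlur(c["frame"],(0,0),.6).astype(float).mean(2);q=np.array([proj(c,p) for p in P]);t=np.gradient(q,axis=0)
    n=np.stack([t[:,1],-t[:,0]],1);n/=np.linalg.norm(n,axis=1)[:,None];c0=proj(c,Cn);n*=np.sign(((q-c0)*n).sum(1))[:,None]
    s=np.arange(-rng,rng+.01,.1);out=[]
    for a,b in zip(q,n):
        l=a+s[:,None]*b;v=map_coordinates(g,[l[:,1],l[:,0]],order=1);d=-sgn*np.gradient(v);i=d.argmax();out.append((s[i],d[i]))
    out=np.array(out);k=out[:,1]>1.5
    for _ in range(4):
        if k.sum()<5:break
        x=np.linalg.lstsq(n[k],out[k,0],rcond=None)[0];e=out[:,0]-n@x;k=(out[:,1]>1.5)&(abs(e)<max(.35,1.2*np.median(abs(e[k]))))
    return x,k.sum(),len(k),np.std(e[k])
def cam0(n):
    c=vision.capture(n);c=dict(c);c["frame"]=cv2.imread(f"pics/{n}0.png")[:,:,::-1].copy();return c
E
python3 - <<'E'
from edge import *
T=cam0("top");S=cam0("scene");S1=vision.capture("scene")
O,R=O0,R0
q=circ(O,R,.0385,0);p=lambda c,P:np.round(proj(c,P),1)
print("top",resid(T,circ(O,R,.0385,0,-70,60),O,1))
print("scene ring",resid(S,circ(O,R,.0385,0,20,260),O,1), resid(S1,circ(O,R,.0385,0,20,260),O,1))
for nm,c in(("top",T),("scene",S)):
    P=O+R@[-.0017,-.0,.036];print(nm,"tin",resid(c,circ(P,R,.025,0),P,1))
    J=[proj(c,O+.001*R[:,i])-proj(c,O) for i in range(3)];print("J px/mm (shoulder axes)",np.round(J,3).tolist())
# cap initial (vs .6831,-.1768 yaw -20.5)
H=np.array([.6831,-.1768,0]);C=frame(-20.5,0)
for nm,c in(("top",T),("scene",S)):
    print(nm,"cap top0",resid(c,circ(H,C,.0385,.046),H+[0,0,.046],1),"J xyz",[np.round(proj(c,H+d)-proj(c,H),2).tolist() for d in np.eye(3)*.001])
s=r.sense();C=np.array(s["ee_rot"])@np.diag([1,-1,-1]);rim=s["tcp_pos"]-C[:,2]*.0757
print("cap now top",resid(S1,circ(rim,C,.0385,.046),rim+C[:,2]*.046,1)," rim",resid(S1,circ(rim,C,.0385,0,140,300),rim,1),resid(S1,circ(rim,C,.0385,0),rim,1))
print("J handle",proj(S1,rim+C[:,0]*.001)-proj(S1,rim))
E
```

```text
top (array([ 0.50722679, -0.40894847]), np.int64(44), 60, np.float64(0.15828161248601844))
scene ring (array([-0.85576022,  0.71539412]), np.int64(24), 60, np.float64(0.1778439220603304)) (array([-0.83500108,  0.75665601]), np.int64(19), 60, np.float64(0.1554359167293098))
top tin (array([ 0.28460389, -0.15979999]), np.int64(41), 60, np.float64(0.19675116252075636))
J px/mm (shoulder axes) [[0.081, -0.372], [-0.375, -0.111], [-0.112, 0.088]]
scene tin (array([-1.13951797,  0.44611095]), np.int64(34), 60, np.float64(0.1607665699078567))
J px/mm (shoulder axes) [[-0.216, 0.088], [0.308, 0.21], [0.135, -0.329]]
top cap top0 (array([ 0.29446982, -0.05996281]), np.int64(43), 60, np.float64(0.18970378872579446)) J xyz [[-0.01, -0.35], [-0.36, 0.0], [0.06, -0.08]]
scene cap top0 (array([-0.60669283,  0.58355104]), np.int64(36), 60, np.float64(0.17444091442096105)) J xyz [[-0.19, 0.24], [0.3, 0.12], [-0.04, -0.23]]
cap now top (array([0.24171208, 1.57757389]), np.int64(23), 60, np.float64(0.17204039973257146))  rim (array([ 0.19911022, -0.0211127 ]), np.int64(18), 60, np.float64(0.16699332453769497)) (array([-0.21139826,  0.77083185]), np.int64(12), 60, np.float64(0.1704107965734118))
J handle [0.13406308 0.20874229]
```

```bash
cat >> h.py <<'E'
O1=O0+R0@[.0017,-.0012,-.0004];OFF=(.0012,0,0)
E
python3 - <<'E'
from h import *
print(togo(O1,R0,54,.040,OFF),togo(O1,R0,54,.024,OFF))
E
```

```text
(array([ 17.57633016,  -7.9730655 , -34.49075039]), array([-0.04130197, -0.22184862, -0.03556188])) (array([ 24.52278255, -10.09680912, -48.74685477]), array([-0.04130197, -0.22184862, -0.03556188]))
```

```bash
python3 -m jog '{"delta_pos":[[4,-2.5,-8],[5,-2,-10],[5,-2,-9],[3.5,-1.5,-7.5],[0,0,0],[3,-0.9,-6],[4,-1.2,-8],[0,0,0],[0,0,0],[0,0,0]],"rot":[[0,-0.2,0],[0,0,0],[0,0,0],[0,0,0],[0,0,0],[0,0,0],[0,0,0],[0,0,0],[0,0,0],[0,0,0]],"grip":[0,0,0,0,0,0,0,0,0,0]}'
python3 - <<'E'
from look import *
print(togo(O1,R0,54,.024,OFF))
look("pics/l2.png",O1,R0,OFF,(210,160),(294,220),w=24,h=36)
E
```

```text
time_s: 7.73
tcp_pos: [0.6179, 0.1455, 0.1878]
ee_rot: [[0.736, 0.519, 0.435], [0.622, -0.772, -0.131], [0.268, 0.367, -0.891]]
wrist_force: [-0.4, 0.8, -1.9]
gripper_width: 0.156
(array([ 0.12943991, -0.74288902, -0.97565988]), array([-0.06514333,  0.03754442, -0.11647192]))
rim in shoulder mm [ 0.24069602  1.03237915 25.23420105]
```

View pics/l2.png

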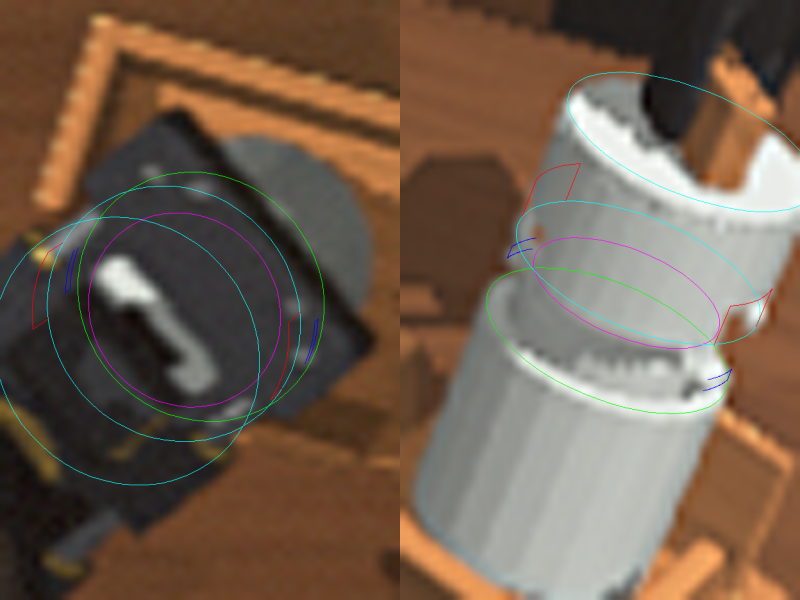

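```bash
cat > sil.py <<'E'
from h import *
from scipy.ndimage import map_coordinates
def sil(hs_can=(-35,-30,-25,-20,-15,-10,-5),hs_cap=None):
    s=r.sense();C=np.array(s["ee_rot"])@np.diag([1,-1,-1]);rim=s["tcp_pos"]-C@(np.array([0,0,.0757])-np.array(OFF))
    S=vision.capture("scene");f=S["frame"].astype(float);sat=cv2.GaussianBlur(f.max(2)-f.min(2),(0,0),.6)
    n=None
    for nm,Q,A,hs in(("can",O1,R0[:,2],hs_can),("cap",rim,C[:,2],hs_cap or (18,22,26,30,34))):
        res=[]
        for h in hs:
            c=proj(S,Q+A*h*.001);
            d=proj(S,Q+A*.02)-proj(S,Q);d/=np.linalg.norm(d);n=np.array([-d[1],d[0]])
            t=np.arange(-24,24,.05);v=map_coordinates(sat,[c[1]+t*n[1],c[0]+t*n[0]],order=1)
            i=np.argwhere(v<45).ravel();i=i[(abs(t[i])<21)];res.append((t[i[0]],t[i[-1]]))
        res=np.array(res);print(nm,"n",n.round(2),"left,right,mid,width\n",np.c_[res,res.mean(1),res[:,1]-res[:,0]].round(2))
    print("px/mm along n: x,y",[(proj(S,O1+R0[:,k]*.001)-proj(S,O1))@n for k in(0,1)])
    print("rim in shoulder",(R0.T@(rim-O1)*1000).round(2),s["wrist_force"])
if __name__=="__main__":sil()
E
python3 sil.py
```

```text
can n [0.93 0.38] left,right,mid,width
 [[-1.715e+01  1.565e+01 -7.500e-01  3.280e+01]
 [-1.555e+01  1.580e+01  1.300e-01  3.135e+01]
 [-1.560e+01  1.565e+01  3.000e-02  3.125e+01]
 [-1.560e+01  1.565e+01  3.000e-02  3.125e+01]
 [-1.935e+01  1.575e+01 -1.800e+00  3.510e+01]
 [-1.965e+01  1.545e+01 -2.100e+00  3.510e+01]
 [-2.100e+01  1.590e+01 -2.550e+00  3.690e+01]]
cap n [0.93 0.38] left,right,mid,width
 [[-15.6   16.1    0.25  31.7 ]
 [-15.7   16.2    0.25  31.9 ]
 [-15.8   16.2    0.2   32.  ]
 [-15.8   16.35   0.28  32.15]
 [-15.8   16.25   0.23  32.05]]
px/mm along n: x,y [np.float64(-0.16741512262981234), np.float64(0.3643636418540032)]
rim in shoulder [ 0.24  1.03 25.23] [-0.39227948  0.04564911 -1.33600245]
```

```bash
python3 -m jog '{"delta_pos":[[-0.5,-1.4,0],[1.7,-0.5,-3.6],[1.7,-0.5,-3.6],[1,-0.3,-2],[0,0,0],[0,0,0]],"rot":[[0,0,-0.1],[0,0,0],[0,0,0],[0,0,0],[0,0,0],[0,0,0]],"grip":[0,0,0,0,0,0]}';python3 sil.py | tail -8
python3 - <<'E'
from h import *
print(togo(O1,R0,54,.0,OFF))
E
```

```text
time_s: 8.38
tcp_pos: [0.6216, 0.1423, 0.1775]
ee_rot: [[0.738, 0.518, 0.433], [0.62, -0.773, -0.133], [0.266, 0.367, -0.891]]
wrist_force: [1.3, -0.7, -1.3]
gripper_width: 0.155
cap n [0.93 0.38] left,right,mid,width
 [[-21.    16.05  -2.47  37.05]
 [-16.    16.2    0.1   32.2 ]
 [-15.5   16.1    0.3   31.6 ]
 [-15.75  15.9    0.08  31.65]
 [-15.7   16.     0.15  31.7 ]]
px/mm along n: x,y [np.float64(-0.16721465888460615), np.float64(0.36445875226867214)]
rim in shoulder [-0.63 -1.27 13.85] [ 1.26880578 -0.72720752 -1.33256881]
(array([  6.79463659,  -0.91242585, -12.35811669]), array([-0.02840967, -0.02572824, -0.00114791]))
```

```bash
python3 -m jog '{"delta_pos":[[0.7,0.4,0.3],[0,0,0],[0.9,-0.3,-1.8],[0.9,-0.3,-1.8],[0,0,0],[0,0,0]],"rot":[[0,0,0],[0,0,0],[0,0,0],[0,0,0],[0,0,0],[0,0,0]],"grip":[0,0,0,0,0,0]}'
python3 -m jog '{"delta_pos":[[0.9,-0.3,-1.8],[0.9,-0.3,-1.8],[0,0,0],[0,0,0]],"rot":[[0,0,0],[0,0,0],[0,0,0],[0,0,0]],"grip":[0,0,0,0]}';python3 sil.py | tail -1
```

```text
time_s: 8.93
tcp_pos: [0.624, 0.1422, 0.1744]
ee_rot: [[0.738, 0.518, 0.434], [0.62, -0.773, -0.132], [0.267, 0.367, -0.891]]
wrist_force: [-0.1, 0.4, -2.0]
gripper_width: 0.158
time_s: 9.27
tcp_pos: [0.6258, 0.1416, 0.1709]
ee_rot: [[0.737, 0.518, 0.434], [0.62, -0.773, -0.132], [0.267, 0.367, -0.891]]
wrist_force: [-0.1, -0.5, -1.8]
gripper_width: 0.156
rim in shoulder [ 0.19 -0.67  5.96] [-0.09057717 -0.51551469 -1.77743608]
```

No contact, and the rim is below the lug tops, so the lugs are in the slots. Continue down gently to contact.

```bash
python3 -m jog '{"delta_pos":[[0.9,-0.3,-1.8],[0.9,-0.3,-1.8],[0,0,0],[0,0,0]],"rot":[[0,0,0],[0,0,0],[0,0,0],[0,0,0]],"grip":[0,0,0,0]}';python3 sil.py | tail -1
python3 -m jog '{"delta_pos":[[0.5,-0.1,-0.9],[0,0,0],[0,0,0]],"rot":[[0,0,0],[0,0,0],[0,0,0]],"grip":[0,0,0]}';python3 sil.py | tail -1
python3 -m jog '{"delta_pos":[[0.5,-0.1,-0.9],[0,0,0],[0,0,0]],"rot":[[0,0,0],[0,0,0],[0,0,0]],"grip":[0,0,0]}';python3 sil.py | tail -1
```

```text
time_s: 9.65
tcp_pos: [0.6276, 0.1411, 0.1673]
ee_rot: [[0.737, 0.518, 0.434], [0.62, -0.773, -0.132], [0.267, 0.367, -0.891]]
wrist_force: [0.3, -0.1, -1.3]
gripper_width: 0.16
rim in shoulder [ 0.25 -0.69  1.9 ] [ 0.25300732 -0.07402822 -1.33254276]
time_s: 9.95
tcp_pos: [0.6282, 0.1411, 0.1666]
ee_rot: [[0.737, 0.518, 0.434], [0.62, -0.773, -0.132], [0.267, 0.367, -0.891]]
wrist_force: [-0.3, -0.4, -1.4]
gripper_width: 0.161
rim in shoulder [ 0.43 -0.46  1.07] [-0.32907172 -0.38046553 -1.37088125]
time_s: 10.25
tcp_pos: [0.6287, 0.1411, 0.1661]
ee_rot: [[0.737, 0.518, 0.435], [0.621, -0.773, -0.132], [0.268, 0.367, -0.891]]
wrist_force: [-2.0, 0.1, 1.2]
gripper_width: 0.158
rim in shoulder [ 0.61 -0.27  0.38] [-2.04261316  0.12133159  1.19157637]
```

```bash
python3 -m jog '{"delta_pos":[[0.4,-0.1,-0.9],[0,0,0],[0,0,0]],"rot":[[0,0,0],[0,0,0],[0,0,0]],"grip":[0,0,0]}';python3 sil.py | tail -1
python3 -m jog '{"delta_pos":[[0.4,-0.1,-0.9],[0,0,0],[0,0,0]],"rot":[[0,0,0],[0,0,0],[0,0,0]],"grip":[0,0,0]}'
python3 - <<'E'
from look import *
look("pics/l3.png",O1,R0,OFF,(210,160),(294,220),w=24,h=36)
E
```

```text
time_s: 10.55
tcp_pos: [0.6287, 0.1411, 0.1661]
ee_rot: [[0.737, 0.518, 0.435], [0.621, -0.773, -0.132], [0.268, 0.367, -0.891]]
wrist_force: [-8.3, 1.0, 7.2]
gripper_width: 0.157
rim in shoulder [ 0.72 -0.24  0.37] [-8.28782827  1.02745274  7.24141042]
time_s: 10.85
tcp_pos: [0.6287, 0.1411, 0.166]
ee_rot: [[0.736, 0.517, 0.436], [0.621, -0.773, -0.132], [0.269, 0.368, -0.89]]
wrist_force: [-14.8, 2.3, 11.7]
gripper_width: 0.158
rim in shoulder mm [ 0.79100269 -0.21405304  0.31205468]
```

View pics/l3.png

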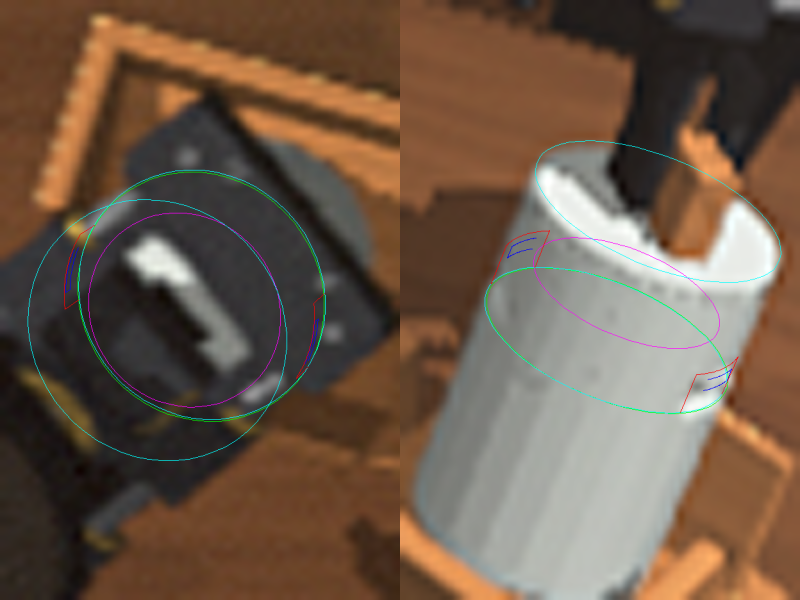

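Seated: the flanks are flush and the lugs are inside the slots at the scene's (520,245) and (715,380). Relieve the load slightly, then turn clockwise about the axis.

```bash
python3 -m jog '{"delta_pos":[[-0.8,0.2,0.5],[0,0,0],[0,0.1,0],[0,0.1,0],[0,0.1,0],[0,0.1,0],[0,0.1,0],[0,0,0]],"rot":[[0,0,0],[0,0,0],[1.8,-0.55,-3.65],[1.8,-0.55,-3.65],[1.8,-0.55,-3.65],[1.8,-0.55,-3.65],[1.8,-0.55,-3.65],[0,0,0]],"grip":[0,0,0,0,0,0,0,0]}';python3 - <<'E'
from h import *
s=r.sense();print(togo(O1,R0,0,.0,OFF),s["wrist_force"],s["moment"],np.array(s["ee_rot"]))
C=R0.T@np.array(s["ee_rot"]);print("handle ang",np.degrees(np.arctan2(C[1,0],C[0,0])),np.degrees(np.arccos(-C[2,2])))
E
```

```text
time_s: 11.62
tcp_pos: [0.6297, 0.1422, 0.1664]
ee_rot: [[0.87, 0.225, 0.438], [0.308, -0.943, -0.129], [0.384, 0.248, -0.89]]
wrist_force: [-4.2, 2.0, 6.0]
gripper_width: 0.159
(array([-1.43499425,  0.41625256, -1.17392353]), array([ 14.3666793 ,  -4.12881097, -29.77196057])) [-4.23035475  1.95412787  5.98009036] [ 0.20645852  1.33279874 -0.18891422] [[ 0.87039905  0.22452129  0.43817313]
 [ 0.30817901 -0.9425101  -0.12923005]
 [ 0.3839677   0.24751747 -0.88955264]]
handle ang 33.312170998311444 0.31668872053276675
```

```bash
cat > ang.py <<'E'
from h import *
s=r.sense();C=R0.T@np.array(s["ee_rot"]);print("ang",np.degrees(np.arctan2(C[1,0],C[0,0])).round(2),"tilt",np.degrees(np.arccos(-C[2,2])).round(2),"F",(R0.T@s["wrist_force"]).round(1),"M",(R0.T@s["moment"]).round(2),"t",s["time_s"])
rim=s["tcp_pos"]-R0[:,2]*.0757;print((R0.T@(rim-O1)*1000).round(2))
E
python3 -m jog '{"delta_pos":[[0,0.1,0],[0,0.1,0],[0,0.1,0],[0,0.1,0],[0,0.1,0],[0,0,0],[0,0,0],[0,0,0]],"rot":[[1.65,-0.5,-3.4],[1.65,-0.5,-3.4],[1.65,-0.5,-3.4],[1.65,-0.5,-3.4],[1.65,-0.5,-3.4],[1.65,-0.5,-3.4],[1.65,-0.5,-3.4],[0,0,0]],"grip":[0,0,0,0,0,0,0,0]}';python3 ang.py
python3 -m jog '{"delta_pos":[[0,0,0],[0,0,0],[0,0,0],[0,0,0]],"rot":[[1.1,-0.33,-2.25],[1.1,-0.33,-2.25],[0,0,0],[0,0,0]],"grip":[0,0,0,0]}';python3 ang.py
```

```text
time_s: 12.28
tcp_pos: [0.6297, 0.1427, 0.1663]
ee_rot: [[0.879, -0.191, 0.438], [-0.148, -0.98, -0.13], [0.454, 0.05, -0.889]]
wrist_force: [-3.8, 0.9, 5.6]
gripper_width: 0.159
ang 6.64 tilt 0.27 F [-1.  -0.3  6.7] M [-0.23  1.27 -0.13] t 12.2833
[0.49 0.48 0.34]
time_s: 12.62
tcp_pos: [0.6296, 0.1427, 0.1662]
ee_rot: [[0.859, -0.265, 0.438], [-0.231, -0.964, -0.13], [0.457, 0.011, -0.89]]
wrist_force: [-4.9, 0.8, 6.4]
gripper_width: 0.155
ang 1.74 tilt 0.26 F [-1.5 -0.7  7.9] M [-0.27  1.46  0.15] t 12.6167
[0.3  0.46 0.33]
```

```bash
python3 -m jog '{"delta_pos":[[0,0,0],[0,0,0],[0,0,0]],"rot":[[0.65,-0.2,-1.35],[0,0,0],[0,0,0]],"grip":[0,0,0]}' >/dev/null;python3 ang.py
python3 -m jog '{"delta_pos":[[0,0,0],[0,0,0],[0,0,0]],"rot":[[0.65,-0.2,-1.35],[0,0,0],[0,0,0]],"grip":[0,0,0]}'>/dev/null;python3 ang.py
python3 -m jog '{"delta_pos":[[0,0,0],[0,0,0],[0,0,0]],"rot":[[0.65,-0.2,-1.35],[0,0,0],[0,0,0]],"grip":[0,0,0]}'>/dev/null;python3 ang.py
```

```text
ang 0.32 tilt 0.23 F [-3.1 -1.  10. ] M [-0.32  1.83  0.29] t 12.8667
[-0.11  0.34  0.35]
ang -1.13 tilt 0.2 F [-4.9 -0.6 11.2] M [-0.37  2.43  0.53] t 13.1167
[-0.63  0.24  0.34]
ang -2.59 tilt 0.17 F [-7.  -2.3 13.3] M [-0.41  2.94  0.59] t 13.3667
[-1.16  0.14  0.34]
```

The torque and side load rise, so the stop is reached. Relieve, open, retreat along the axis, and look.

```bash
python3 -m jog '{"delta_pos":[[0.5,-0.1,0.6],[0,0,0],[0,0,0]],"rot":[[-0.5,0.15,1],[0,0,0],[0,0,0]],"grip":[0,0,0]}'>/dev/null;python3 ang.py
python3 -m jog '{"delta_pos":[[0,0,0],[0,0,0],[0,0,0],[0,0,0],[0,0,0],[0,0,0],[0,0,0],[0,0,0]],"rot":[[0,0,0],[0,0,0],[0,0,0],[0,0,0],[0,0,0],[0,0,0],[0,0,0],[0,0,0]],"grip":[20,25,30,40,60,60,60,60]}'; python3 ang.py
python3 -m jog '{"delta_pos":[[-2,0.6,4],[-4,1.2,8],[-8,2.4,16],[-12,3.6,24],[-14,4.3,28],[-14,4.3,28],[-14,4.3,28],[-10,3,20],[0,0,0],[0,0,0]],"rot":[[0,0,0],[0,0,0],[0,0,0],[0,0,0],[0,0,0],[0,0,0],[0,0,0],[0,0,0],[0,0,0],[0,0,0]],"grip":[60,60,60,60,60,60,60,60,60,60]}'
python3 - <<'E'
from h import *
T=vision.capture("top");S=vision.capture("scene")
R=R0;O=O1;G=(0,255,0)
cu=[(circ(O,R,.0385,0),G),(circ(O,R,.0385,.046),(255,255,0)),([O+R@[a*.027,b*.007,.076] for a,b in((1,1),(1,-1),(-1,-1),(-1,1),(1,1))],(255,0,0))]
im=np.hstack([over(T,210,160,cu,w=24,h=36,s=16),over(S,294,215,cu,w=24,h=36,s=16)])
cv2.imwrite("pics/l4.png",cv2.resize(im,(800,600),interpolation=cv2.INTER_AREA))
E
```

```text
ang -1.54 tilt 0.14 F [-8.8 -1.9 13.1] M [-0.24  3.48  0.17] t 13.6167
[-1.09  0.12  0.36]
time_s: 14.28
tcp_pos: [0.6293, 0.1418, 0.1649]
ee_rot: [[0.843, -0.317, 0.435], [-0.289, -0.948, -0.132], [0.454, -0.014, -0.891]]
wrist_force: [0.6, 0.5, -0.9]
gripper_width: 0.559
ang -1.69 tilt 0.05 F [-0.1  0.7 -1. ] M [ 0.01  0.95 -0.01] t 14.2833
[-0.3  -0.46 -0.77]
time_s: 15.12
tcp_pos: [0.5509, 0.1664, 0.3229]
ee_rot: [[0.842, -0.316, 0.437], [-0.289, -0.949, -0.129], [0.456, -0.018, -0.89]]
wrist_force: [0.7, -0.0, 0.4]
gripper_width: 0.601
```

View pics/l4.png

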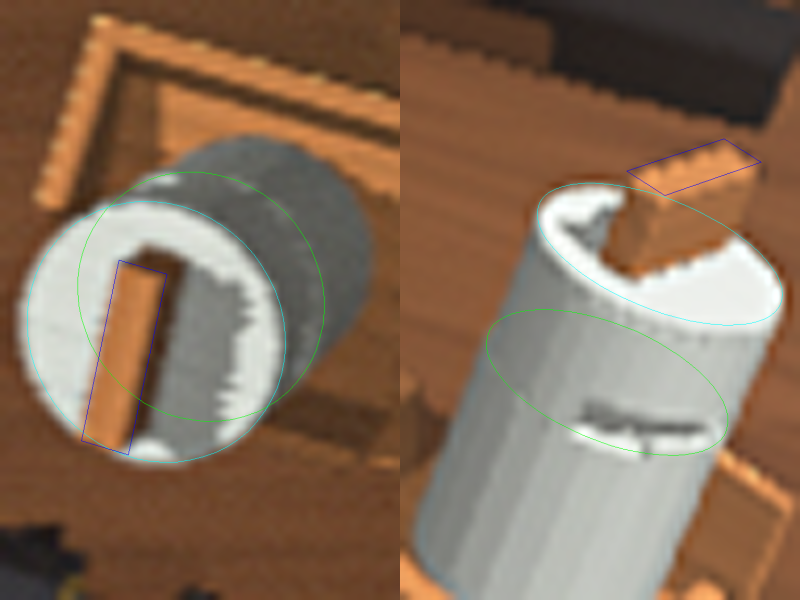

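The cap is seated flush with its handle on the line of the lean, and the gripper is clear. Handing in.

Run:
```python
from h import *
a=cv2.imread("pics/scene0.png").astype(int);b=vision.capture("scene")["frame"][:,:,::-1].astype(int)
for n,(u,v) in dict(bowl=(128,183),jar=(388,280),scoop=(399,207),brush=(286,180)).items():
    print(n,np.abs(a-b)[v-25:v+25,u-25:u+25].mean().round(1))
print(r.sense()["wrist_force"],r.sense()["time_s"]);finish_job()
```

```text
bowl 3.9
jar 5.6
scoop 5.1
brush 7.6
[ 0.0462937  -0.16068741 -0.55403808] 15.2667Traceback (most recent call last):
  File "<stdin>", line 5, in <module>
NameError: name 'finish_job' is not defined
```

```bash
python3 -c "
from station import finish_job
print(finish_job())"
```

```text
the job is handed in; nothing more can be done
None
```

I gripped the metal cap by its handle and lowered it over the tin until it met the shoulder. I then turned it clockwise about the canister's axis to the stop, let go and backed off along the axis. The job was handed in at about 15 s of robot time; it reports no verdict.

**Seating:** Contact came with the rim about 0.3 mm from the estimated shoulder, both lugs in their slots, and a force of about 19 N.

**Locking:** The torque and side load rose as the handle passed 0°, and I turned on to -2.6°. It read -1.7° from the line of the lean after release.

**Final picture:** The cap sits flush on the canister and the handle lines up with the expected position in both views. The wrist force was about 0.5 N, which is sensor noise, so the gripper is clear.

**Bowl, jar, scoop and brush:** The scene-camera image around each changed only slightly (3.9 to 7.6 grey levels on average), which I read as shadow and noise. I did not measure their positions directly.

**What disagreed or went wrong:**
- The two cameras differed by 1–2 mm on where the canister is. I settled this by comparing the flanks of the cap and canister from close by.
- The edge fits on the tin and the held cap were unreliable, so I did not use them.
- My first hand-in call failed on a missing import, and I repeated it.
- The tin is hidden under the cap, so I could not check it by sight. The cap going fully down at the estimated shoulder suggests it is still in place.

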